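Press a pin home with a ratchet squeeze clamp, then unlatch it

ROBOT

A 6-joint arm with a two-finger parallel gripper is mounted at the origin on a cart in front of the work surface, level with it; the furniture and walls round the work are solid. World frame = base frame: x ahead of the robot, y to its left, z up, the work surface at z = 0. Lengths are in m, angles in degrees, forces in N, time in s.
With the tool pointing down it reaches from about 0.3 to 0.75 m from the base axis. Payload 8.5 kg.
Tool frame: the origin (TCP) lies at the very end of the fingers, on their centre line; the grasp point (between the pads) lies 19 mm behind it; z points along the fingers, y is the line along which they close (so a half turn about z gives the same grasp; the last joint's range is limited). The gripper opens to 85 mm and grips with 20 to 120 N. Pads are 22 mm wide; open, the fingers measure 114 mm over their backs; the gripper's body (76 mm by 85 mm) begins 54 mm behind the grasp point. The pads swing forward as they close: fully open they stand 13 mm farther back than shut.
Start: joints at [-80.059, 21.807, 74.336, -0, 83.858, -12.336], TCP at [0.208, -0.509, 0.207] pointing down, gripper open.
Joint ranges: [-178.18, 178.18], [-50.72, 133.34], [12.68, 142.11], [-81.47, 261.47], [9.98, 163.14], [-165.26, 165.26]. Speed limits (degrees/s): [136.94, 136.94, 180, 180, 180, 180].

INTERFACE

Orientations are given as a 3x3 rotation matrix whose columns are the frame's x, y, z axes.
In Python, from rig import env gives the robot as it stands.
- The arm moves only by the tool move_arm, never from a script. Its argument "plan" is a list of rows, each a list of 7 numbers: the turn, a rotation vector about the tool's x, y, z in degrees, then the shift along the tool's x, y, z in cm, then the gripper command: -1 is shut, 1 is fully open, values between are in proportion. In form: [[ax, ay, az, tx, ty, tz, jaw], ...]. A call has 1 to 5 rows; each row is the pose to reach, as a shift and turn from the pose commanded when the call began, along the tool's axes at that moment; what a row does not reach only later rows make up. A row lasts 1/10 s, in which the tool goes at most 50 mm and 8.59 degrees, less where a joint would pass 70% of its speed; a pose out of reach is approached as far as the arm can. A call with a gripper value outside its range is refused whole. The fingers move at their own pace and stop on an object; "squeeze" is the grip in N (left out, the last holds). Time passes only in rows, so rows that repeat a pose let the fingers close. It gives the time, the measured TCP pose, the force, the opening and the grip force at its end, in the units of the state.
- env.observe(): the state, without advancing time (a new reading comes with each control period).
- env.get_image(name): name is "scene" or "top" or "wrist"; returns a dict with "color" (480x640x3 uint8, red, green, blue), "fov_y" (degrees; the focal length in pixels is half the picture's height over the tangent of half this angle, whatever the lens; pixels are square), "cx", "cy" (the principal point, pixels), "R" (3x3) and "t" (3): a world point X has camera coordinates R X + t. Camera axes: x right, y down, z forward; pixel columns grow to the right and rows downward; lengths in m; the calibration is good to about 2 mm. A picture is of the moment at which its call begins. There is no depth.
- env.close_job(): hands the job in; it is judged then, once.
Trained networks look in a picture, given as the dict that the camera call returned (one of the last four; its "shot" number tells which), for a name from the list of things; names that differ only in an ending like _2 or _b are one class to them, and where a whole thing is asked for, a point or a joint stands for the part that bears it (a point fixed in the world has none). Each returns a list of dicts, best first, with "conf" (0 to 1); they miss things now and then, are a little off and sometimes report something else, mostly with a low value. They report only what shows in the picture. A call takes as long as a camera call.
- env.outline_of(target, picture): "mask" (480x640 bool, what is visible of it) and "bbox" ([centre column, centre row, width, height] in pixels, round what is visible of it).
- env.tip_of(target, picture): "pixel" ([column, row] in pixels: a listed point, or the origin of a listed thing).
The state is a dict: "time_s": time; "q": joint angles; "qvel": joint speeds; "joint_efforts": joint torques, N m; "position": TCP position; "tool_rot": TCP orientation; "ft_force": force on the tool from outside, world axes, zero at the start; "wrist_torque": the same for the moment, N m; "grip_width": finger opening in m; "gripper_force": force on a finger pad.
Only numpy, scipy, OpenCV 4.12 (cv2) and the standard library are available. Lean on these libraries where they do the work, as an engineer would, in place of code of your own. Each camera call takes 0.05 s, during which the arm holds its last target. There are 200 camera calls.

TASK

Squeeze the orange handle of the ratchet clamp towards its fixed black-gripped handle until the jaw has pressed the brass pin fully home in the pine block and the ratchet teeth hold the jaw tight on it, but squeeze no harder than that needs. Let go and leave it locked, untouched, for two seconds; then press the orange handle down, sideways out of its teeth, and let it swing all the way open, leaving the pin seated. Be gentle with the clamp and do not disturb the things lying around.

Things in the scene. Friction and masses are not known exactly. Their poses are not given: they have to be found in the camera images.
- press_clamp: Fixed scissor-type ratchet clamp lying flat on a 165 x 125 x 12 mm plywood board. Origin on the bench under the vertical pivot; x points from pivot to jaws (both handles point to -x), y from the moving orange handle to the fixed one, z up. Both handles stand 32 to 44 mm above the bare bench, are 10 to 12 mm thick, and end 150 mm from the pivot.
- thumb_pad (a point): Top centre of the round 19 mm orange thumb pad with black ridges on the moving handle, 133 mm from the pivot, 46.5 mm above the bench: press down here to release. Open, the handle points along the clamp's -x turned 0.337 rad towards its -y; squeezing swings it about the pivot towards +y. Beyond 105 mm from the pivot it is free to be pushed on its outer side.
- fixed_grip (a point): Middle of the black grip sleeve of the fixed handle, 131 mm from the pivot, 38 mm above the bench. The two handles measure 63 mm over their outsides at 120 mm from the pivot when open.
- clamp_lever (a joint): Closing angle, rad: 0 open (sprung), 0.37 at most; teeth every 0.036 from 0.07. Steady push at the thumb pad, along the swing: spring 2.5 N open, 5 N shut; clicks 3 N; pin 4 N; moving at 30 mm/s adds 2 N. Pin home, it rises 1 N per mm. In all 12 N (at small angles) to 14 N (large) is tight; beyond 15 to 17 N the jaw presses too hard. The angle then differs from block to block (0.14 to 0.33).
- squeeze_handle (a joint): Downward flex of the orange handle, rad: 0 at rest, 0.09 at its stop; 3 to 6 N on the thumb pad. Past 0.045 (5 mm down there) its tooth is clear and the lever swings open, in a second or so. If it comes up before the lever is below 0.03 rad it catches again; a pressing finger drags it by friction or lets it slip away, so hold it down and follow it outwards (up to 45 mm).
- pin (a joint): How far the brass pin is pushed into the pine block, m: 0 to 0.0015 at the start, 0.006 with its round 18 mm head fully home on the block. Stiff (10 N); stays where it is left. It points along the clamp's -y, 38 mm above the bench; where it stands in the clamp differs by up to 6 mm from block to block.
- jaw_pad: Black sprung rubber pad on the moving jaw, 14 mm across, 50 mm from the pivot; origin at its pressing face. Spring 7 N per mm. It must bear on the pin with at least 2 N while locked, and never with more than 30 N.
- wax_tin: Round tin 75 mm across, 58 mm high, bystander; origin at its underside.
- blue_tape: Small roll of dark tape 52 mm across, 19 mm high, bystander; origin at its underside.
- screwdriver_red: Red-handled screwdriver 229 mm long along its y, 29 mm thick, lying, bystander; origin at its underside.
- sanding_block: Cork sanding block 62 x 115 x 34 mm, bystander; origin at its underside.
- tooth_bar (a point): Middle of the top of the fixed 12 mm wide steel bar with 8 saw teeth underneath, which crosses over the orange handle 85 to 97 mm from the pivot and 49 to 59 mm above the bench. Keep off it. Once the handle has clicked past a tooth it cannot go back.

How it is judged:
By the outcome, as a careful person would: the job done as asked, in the order asked, and still so for the second after the job is handed in, with the robot touching nothing.
It also fails if it takes over 67 s, if anything falls off the work surface, if the arm or the gripper's body presses on something with over 40 N, if the wrist force passes 120 N, or if a joint passes its speed limit or range.

## Working session

There is one attempt and no reset: what is moved stays moved. The work goes in short steps, Python scripts to look and compute and a tool call to move; the robot and the scene stay as the last step left them, time stands still between calls to the robot, and variables do not carry over. Pictures are saved under pics/ and viewed, at most 10 in all, crops included, and the job is handed in when it is done.

Besides the shell and the picture viewer there is one more tool, called as a command line: name --pt "numbers of a row" for each row, then --argument value for the rest. move_arm: Moves the arm, as the interface text tells. Its arguments: {"type":"object","properties":{"plan":{"type":"array"},"squeeze":{"type":"number"}},"required":["plan"]}

```bash
mkdir -p pics; ls; cat > h.py <<'E'
import numpy as np, cv2
from rig import env
def save(p,n): cv2.imwrite(f'pics/{n}.png',cv2.cvtColor(p['color'],cv2.COLOR_RGB2BGR))
def ray(p,px):
    f=240/np.tan(np.radians(p['fov_y'])/2)
    d=np.array([(px[0]-p['cx'])/f,(px[1]-p['cy'])/f,1]);R=np.array(p['R']);t=np.array(p['t'])
    return -R.T@t, R.T@d
def atz(p,px,z):
    c,d=ray(p,px); return c+d*(z-c[2])/d[2]
def proj(p,X):
    f=240/np.tan(np.radians(p['fov_y'])/2); c=np.array(p['R'])@X+np.array(p['t']); return np.array([p['cx']+f*c[0]/c[2],p['cy']+f*c[1]/c[2]])
E
python3 - <<'E'
from h import *
Z=dict(thumb_pad=.0465,fixed_grip=.038,tooth_bar=.059,press_clamp=0,jaw_pad=.038,wax_tin=0,blue_tape=0,screwdriver_red=0,sanding_block=0)
ps={}
for n in ['top','scene']:
    p=env.get_image(n); save(p,n+'0'); ps[n]=p
    for k,z in Z.items():
        r=env.tip_of(k,p)[:1]
        for d in r: print(n,k,round(d['conf'],2),np.round(d['pixel'],1),np.round(atz(p,d['pixel'],z),4))
a=np.hstack([ps['top']['color'],ps['scene']['color']])
cv2.imwrite('pics/both.png',cv2.resize(a,(800,300),interpolation=cv2.INTER_AREA)[:,:,::-1])
o=env.observe();print(o['time_s'],o['position'],np.round(o['tool_rot'],3))
E
```

```text
pics
top thumb_pad 0.56 [311.4 293.6] [0.4755 0.1568 0.0465]
top fixed_grip 0.89 [285.  294.3] [0.4744 0.2089 0.038 ]
top tooth_bar 0.59 [297.6 272.7] [0.5155 0.1841 0.059 ]
top jaw_pad 0.62 [299.6 205.7] [0.6539 0.1806 0.038 ]
top wax_tin 0.81 [244.7 205.2] [0.6627 0.296  0.    ]
top blue_tape 0.54 [360.4 221.5] [0.6291 0.0519 0.    ]
top screwdriver_red 0.31 [301.8 205.2] [0.6635 0.1757 0.    ]
top sanding_block 0.63 [380.3 258.9] [0.5498 0.0113 0.    ]
scene thumb_pad 0.61 [361.  285.2] [0.4709 0.1563 0.0465]
scene fixed_grip 0.84 [331.7 296.9] [0.482  0.2125 0.038 ]
scene tooth_bar 0.72 [337.4 272.3] [0.5112 0.1813 0.059 ]
scene press_clamp 0.62 [311.7 261. ] [0.6173 0.1751 0.    ]
scene jaw_pad 0.36 [294.4 241.2] [0.6526 0.1946 0.038 ]
scene wax_tin 0.97 [246.7 265.4] [0.6783 0.2956 0.    ]
scene blue_tape 0.79 [356.3 233.7] [0.64   0.0453 0.    ]
scene screwdriver_red 0.66 [272.3 335.4] [ 0.4909  0.331  -0.    ]
scene sanding_block 0.68 [396.9 248. ] [ 5.537e-01 -5.000e-04  0.000e+00]
1.0 [ 0.20846242 -0.50893192  0.20712239] [[ 0.925  0.379 -0.   ]
 [ 0.379 -0.925  0.   ]
 [-0.    -0.    -1.   ]]
```

View pics/top0.png

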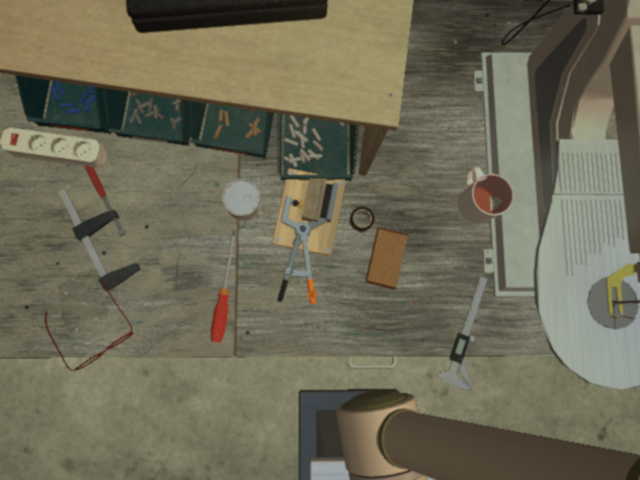

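View pics/scene0.png

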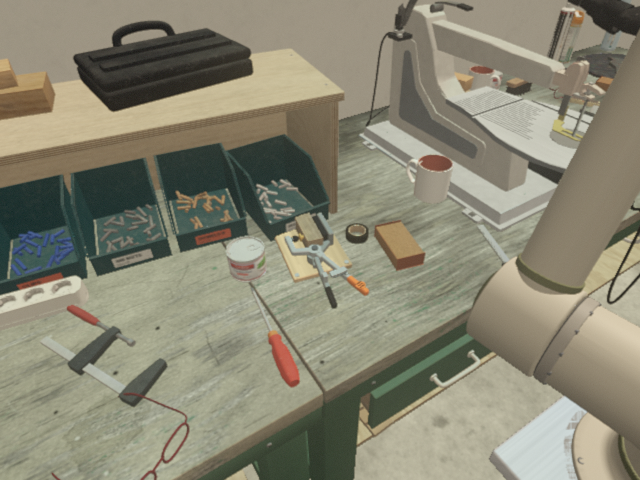

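The top view shows the clamp with its pivot near (302,229) and handles pointing towards the robot. The orange handle is at (311,290) and the pine block at (322,200). The scene view agrees. I'll move in for a close look.

move_arm --pt "0 0 2.5 3.3 -3.5 0 -1" --pt "0 0 5 6.6 -7 0 -1" --pt "0 0 7.5 9.9 -10.5 0 -1" --pt "0 0 10 13.2 -14 0 -1" --pt "0 0 13.4 16.5 -17.5 0 -1"

```text
time_s: 1.5
position: [0.2951, -0.2827, 0.2072]
tool_rot: [[0.988, 0.152, 0.0], [0.152, -0.988, -0.0], [0.0, 0.0, -1.0]]
ft_force: [0.4, 0.3, -0.4]
grip_width: 0.0124
gripper_force: 0.0
```

move_arm --pt "0 0 0 2.3 -3.9 0 -1" --pt "0 0 0 4.6 -7.8 0 -1" --pt "0 0 0 6.9 -11.7 0 -1" --pt "0 0 0 9.2 -15.6 0 -1" --pt "0 0 0 11.5 -19.6 0 -1"

```text
time_s: 2.0
position: [0.3786, -0.0713, 0.2074]
tool_rot: [[0.988, 0.154, 0.001], [0.154, -0.988, -0.0], [0.001, 0.001, -1.0]]
ft_force: [0.6, -1.3, 0.8]
grip_width: 0.0
gripper_force: 0.0
```

move_arm --pt "0 0 0 2.3 -3.9 0 -1" --pt "0 0 0 4.6 -7.8 0 -1" --pt "0 0 0 6.9 -11.7 0 -1" --pt "0 0 0 9.2 -15.6 0 -1" --pt "0 0 0 11.2 -19.6 0 -1"

```text
time_s: 2.5
position: [0.4592, 0.1399, 0.2072]
tool_rot: [[0.988, 0.155, 0.001], [0.155, -0.988, -0.0], [0.001, 0.0, -1.0]]
ft_force: [1.7, -1.0, 0.9]
grip_width: 0.0002
gripper_force: 0.0
```

```bash
python3 - <<'E'
from h import *
Z=dict(thumb_pad=.0465,fixed_grip=.038,tooth_bar=.059,press_clamp=0,jaw_pad=.038,sanding_block=0)
p=env.get_image('wrist'); save(p,'w1')
for k,z in Z.items():
    for d in env.tip_of(k,p)[:1]: print(k,round(d['conf'],2),np.round(d['pixel'],1),np.round(atz(p,d['pixel'],z),4))
o=env.observe();print(o['time_s'],o['position'],np.round(o['q'],1),np.round(o['ft_force'],2)); print(ray(p,(320,240)))
E
```

```text
thumb_pad 0.89 [295.2 197.7] [0.4739 0.1569 0.0465]
fixed_grip 0.95 [231.7 181.2] [0.4786 0.2159 0.038 ]
tooth_bar 0.92 [276.4 150.3] [0.5124 0.1777 0.059 ]
press_clamp 0.76 [296.2  44.4] [0.607  0.1771 0.    ]
sanding_block 0.84 [463.1 140. ] [0.5484 0.0036 0.    ]
2.85 [0.45848975 0.13690163 0.2072403 ] [ 2.4 14.6 85.1 -0.  80.3 83.6] [ 0.03 -0.63  0.13]
(array([0.52282578, 0.15018632, 0.37487012]), array([-0.24741017, -0.06316279, -0.96717947]))
```

View pics/w1.png

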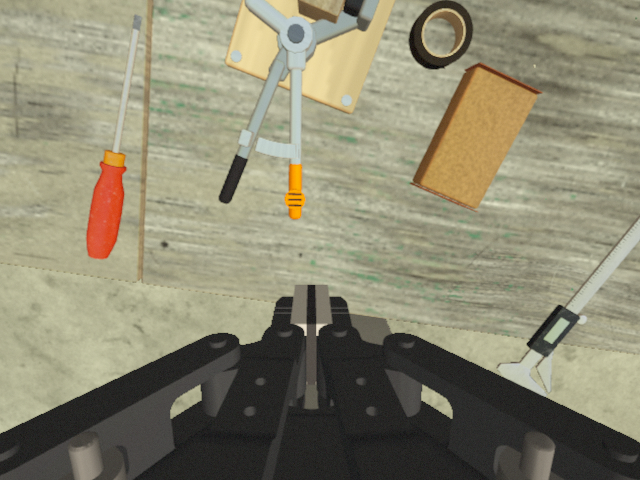

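The wrist view shows the pivot at (296,36), the thumb pad at (295,198), the fixed grip at (232,181) and clear space to the right of the orange handle. I'll come down on its outer side.

move_arm --pt "0 0 0 1.0 0.8 4 -1" --pt "0 0 0 1.8 1.6 8 -1" --pt "0 0 0 1.8 1.6 12 -1" --pt "0 0 0 1.8 1.6 16 -1" --pt "0 0 0 1.8 1.6 18.5 -1"

```text
time_s: 3.35
position: [0.4779, 0.1235, 0.02]
tool_rot: [[0.988, 0.152, -0.003], [0.152, -0.988, -0.0], [-0.003, -0.0, -1.0]]
ft_force: [-0.2, -0.9, -0.3]
grip_width: 0.0001
gripper_force: 0.0
```

move_arm --pt "0 0 0 0 0 0 -1" --pt "0 0 0 0 0 0 -1" --pt "0 0 0 0 0 0 -1"

```text
time_s: 3.65
position: [0.4799, 0.1245, 0.0238]
tool_rot: [[0.988, 0.154, 0.003], [0.154, -0.988, 0.0], [0.003, 0.0, -1.0]]
ft_force: [-0.2, -0.1, 0.3]
grip_width: 0.0001
gripper_force: 0.0
```

move_arm --pt "0 0 0 0 -0.2 0 -1" --pt "0 0 0 0 -0.4 0 -1" --pt "0 0 0 0 -0.6 0 -1" --pt "0 0 0 0 -0.8 0 -1" --pt "0 0 0 0 -0.8 0 -1"

```text
time_s: 4.15
position: [0.4776, 0.1331, 0.0222]
tool_rot: [[0.988, 0.155, 0.0], [0.155, -0.988, 0.0], [0.0, -0.0, -1.0]]
ft_force: [0.1, 0.3, -1.2]
grip_width: -0.0
gripper_force: 0.0
```

move_arm --pt "0 0 0.86 -0.03 -0.2 0 -1" --pt "0 0 1.72 -0.07 -0.4 0 -1" --pt "0 0 2.58 -0.1 -0.6 0 -1" --pt "0 0 3.44 -0.12 -0.8 0 -1" --pt "0 0 4.3 -0.14 -1.0 0 -1"

```text
time_s: 4.65
position: [0.4747, 0.1426, 0.0221]
tool_rot: [[0.997, 0.079, 0.0], [0.079, -0.997, -0.0], [0.0, 0.0, -1.0]]
ft_force: [0.1, -0.6, 0.6]
grip_width: -0.0
gripper_force: 0.3
```

```bash
python3 - <<'E'
from h import *
p=env.get_image('wrist'); save(p,'w2')
for k,z in dict(thumb_pad=.0465,press_clamp=0).items():
    for d in env.tip_of(k,p)[:1]: print(k,round(d['conf'],2),np.round(d['pixel'],1),np.round(atz(p,d['pixel'],z),4))
o=env.observe();print(o['time_s'],o['position'],np.round(o['ft_force'],2),np.round(o['wrist_torque'],2))
E
```

```text
thumb_pad 0.92 [277.2 305.5] [0.4719 0.1569 0.0465]
4.8 [0.4747163  0.14258636 0.02218633] [-0.58 -0.02 -0.14] [0.06 0.05 0.03]
```

View pics/w2.png

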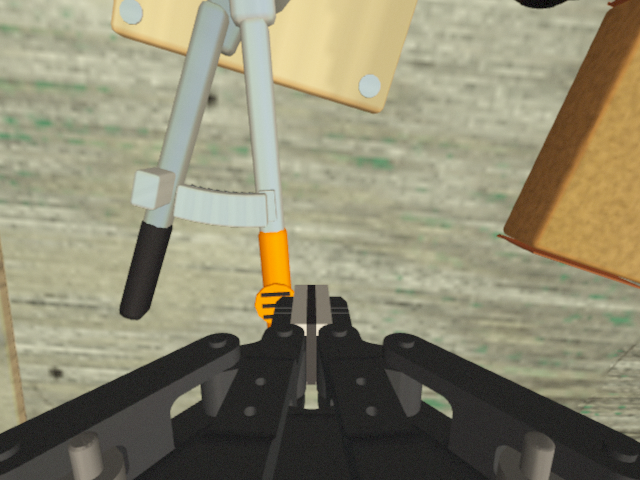

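The wrist view shows the finger tip at (312,290) beside the pad at (275,303), almost touching. The handle is still open. Starting the squeeze.

move_arm --pt "0 0 0 -0.01 -0.2 0 -1" --pt "0 0 0 -0.02 -0.4 0 -1" --pt "0 0 0 -0.03 -0.6 0 -1" --pt "0 0 0 -0.035 -0.8 0 -1" --pt "0 0 0 -0.035 -0.8 0 -1"

```text
time_s: 5.3
position: [0.4737, 0.1507, 0.0221]
tool_rot: [[0.997, 0.08, 0.0], [0.08, -0.997, 0.0], [0.0, -0.0, -1.0]]
ft_force: [0.7, -0.4, 1.3]
grip_width: -0.0001
gripper_force: 0.4
```

```bash
cat > m.py <<'E'
from h import *
p=env.get_image('wrist')
for k,z in dict(thumb_pad=.0465,fixed_grip=.038).items():
    for d in env.tip_of(k,p)[:1]:
        X=atz(p,d['pixel'],z); v=X-np.array([.607,.177,0]); print(k,round(d['conf'],2),np.round(X,4),'ang',round(np.arctan2(-v[1],-v[0]),3))
for i in range(4):
    if i: env.get_image('wrist')
    o=env.observe();print(round(o['time_s'],2),np.round(o['position'],4),np.round(o['ft_force'],2),np.round(o['wrist_torque'],2))
E
python3 m.py
```

```text
thumb_pad 0.81 [0.4721 0.1576 0.0465] ang 0.143
fixed_grip 0.67 [0.48   0.2151 0.038 ] ang -0.292
5.45 [0.4737 0.1505 0.0221] [0.02 0.35 0.17] [ 0.11 -0.09 -0.02]
5.5 [0.4737 0.1504 0.0221] [0.08 0.55 0.33] [ 0.12 -0.04 -0.  ]
5.55 [0.4737 0.1504 0.0221] [-0.22  0.38  0.71] [0.07 0.06 0.02]
5.6 [0.4737 0.1504 0.0221] [0.69 1.11 0.04] [ 0.06 -0.01  0.  ]
```

move_arm --pt "0 0 0 0 -0.2 0 -1" --pt "0 0 0 0 -0.4 0 -1" --pt "0 0 0 0 -0.6 0 -1" --pt "0 0 0 0 -0.6 0 -1"

```text
time_s: 6.0
position: [0.4732, 0.1566, 0.0221]
tool_rot: [[0.997, 0.08, 0.0], [0.08, -0.997, 0.0], [0.0, -0.0, -1.0]]
ft_force: [0.6, -0.4, 0.7]
grip_width: -0.0001
gripper_force: 0.4
```

```bash
python3 m.py; python3 - <<'E'
from h import *
save(env.get_image('wrist'),'w3')
E
```

```text
fixed_grip 0.92 [0.4783 0.2162 0.038 ] ang -0.296
6.15 [0.4732 0.1564 0.0221] [-1.02  0.72  0.1 ] [0.08 0.   0.04]
6.2 [0.4732 0.1564 0.0221] [-1.21  0.56  1.13] [0.05 0.02 0.02]
6.25 [0.4733 0.1564 0.0221] [-0.06  0.51  1.02] [ 0.08  0.03 -0.01]
6.3 [0.4732 0.1564 0.0221] [-0.23  0.39  0.18] [0.05 0.04 0.02]
```

View pics/w3.png

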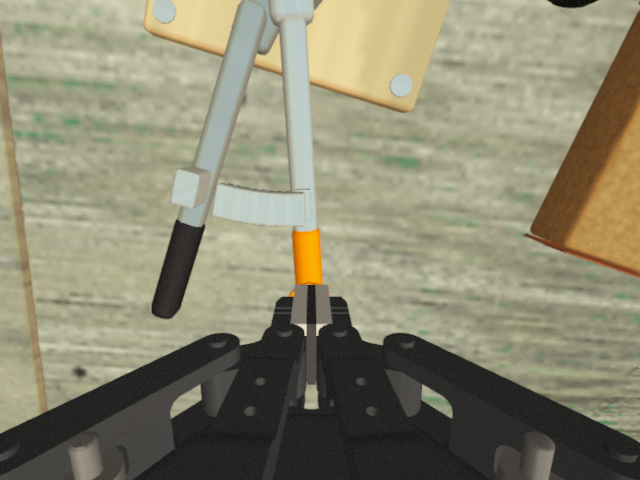

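```bash
python3 - <<'E'
from h import *
p=env.get_image('wrist');o=env.observe();T=o['position'];R=np.array(o['tool_rot'])
for dx in(-.011,0,.011):
  for dz in (0,-.019,-.04): print(dx,dz,np.round(proj(p,T+R@np.array([dx,0,dz])),0))
print('thumb expected',proj(p,np.array([.473,.157,.0465])),'end',proj(p,np.array([.456,.154,.044])))
c,_=ray(p,(0,0));print(c,T)
s=env.get_image('scene');u=proj(s,T).astype(int);print(u)
cr=s['color'][u[1]-60:u[1]+60,u[0]-80:u[0]+80];cv2.imwrite('pics/sc.png',cv2.resize(cr,(800,600),interpolation=cv2.INTER_CUBIC)[:,:,::-1])
E
```

```text
-0.011 0 [312. 302.]
-0.011 -0.019 [312. 320.]
-0.011 -0.04 [312. 345.]
0 0 [312. 281.]
0 -0.019 [312. 297.]
0 -0.04 [312. 319.]
0.011 0 [312. 259.]
0.011 -0.019 [312. 273.]
0.011 -0.04 [312. 292.]
thumb expected [310.02694855 302.18570009] end [313.80669159 335.96945449]
[0.53758424 0.16168682 0.18971464] [0.47324297 0.15633722 0.02213179]
[359 293]
```

View pics/sc.png

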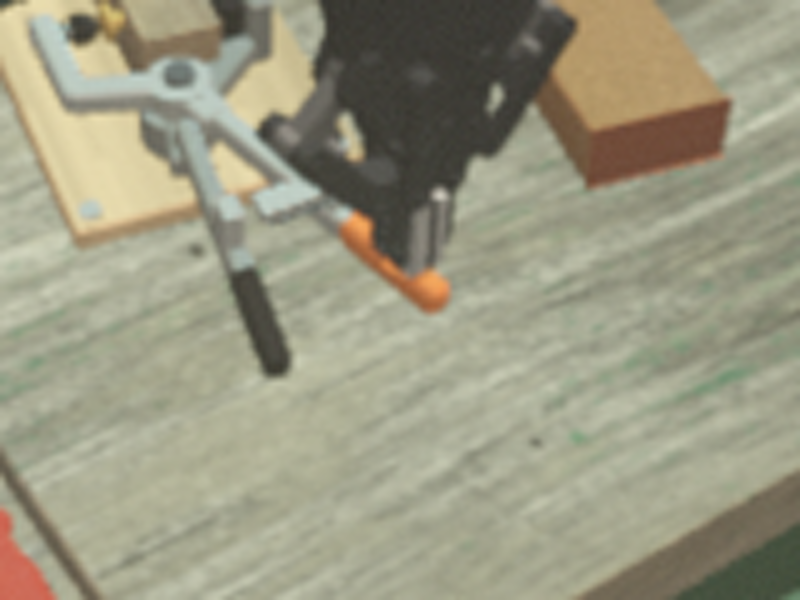

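```bash
python3 - <<'E'
from h import *
p=env.get_image('wrist');s=env.get_image('scene')
def tri(a,b):
    c1,d1=ray(p,a);c2,d2=ray(s,b);k=np.linalg.lstsq(np.c_[d1,-d2],c2-c1,rcond=None)[0]
    return np.round((c1+k[0]*d1+c2+k[1]*d2)/2,4),np.round(np.linalg.norm(c1+k[0]*d1-c2-k[1]*d2),4)
for b in [(361,287),(363,287.5),(367,288)]:
    print(tri((296,285),b),tri((312,285),b),tri((328,285),b))
for n,q in (('wrist',p),('scene',s)):
    for k in('thumb_pad','squeeze_handle'):
        for d in env.outline_of(k,q)[:1]: print(n,k,d['conf'],np.round(d['bbox']))
    if n=='scene':
        for d in env.tip_of('thumb_pad',q)[:1]: print(d['conf'],d['pixel'],atz(q,d['pixel'],.0465))
print(p['fov_y'],p['cx'],p['cy'])
c=p['color'][215:335,240:400];cv2.imwrite('pics/w4.png',cv2.resize(c,(800,600),interpolation=cv2.INTER_CUBIC)[:,:,::-1])
E
```

```text
(array([0.4746, 0.1592, 0.0389]), np.float64(0.0098)) (array([0.4756, 0.1547, 0.036 ]), np.float64(0.0039)) (array([0.4767, 0.1501, 0.0335]), np.float64(0.0022))
(array([0.4731, 0.1578, 0.0376]), np.float64(0.0133)) (array([0.4742, 0.1532, 0.0346]), np.float64(0.0073)) (array([0.4753, 0.1485, 0.0319]), np.float64(0.0011))
(array([0.4706, 0.1548, 0.036 ]), np.float64(0.0203)) (array([0.4716, 0.15  , 0.0327]), np.float64(0.0142)) (array([0.4727, 0.1452, 0.0297]), np.float64(0.008))
wrist thumb_pad 0.98 [300. 157.  48. 280.]
wrist squeeze_handle 0.55 [301. 156.  41. 276.]
scene thumb_pad 0.53 [346. 278.  43.  44.]
scene squeeze_handle 0.61 [346. 276.  46.  36.]
0.79 [360.7, 287.0] [0.46757088 0.15936696 0.0465    ]
66.03270055255732 310.9293835812444 242.1628466485677
```

View pics/w4.png

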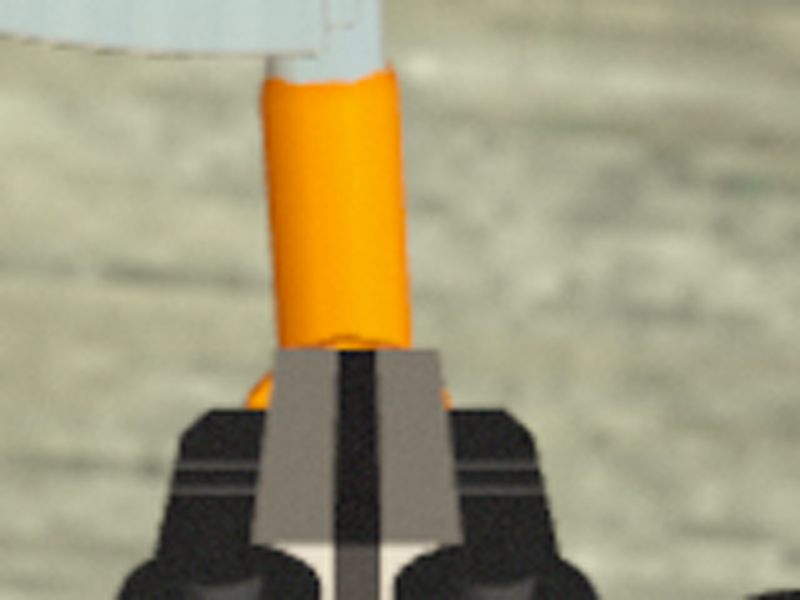

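The crop shows the finger ends over the pad, with slivers of pad on both sides at (290,295) and (329,295). The handle hasn't moved, so the finger ends are passing above the pad. I'll probe downwards gently to find the real tip height.

move_arm --pt "0 0 0 0 0 0.1 -1" --pt "0 0 0 0 0 0.2 -1" --pt "0 0 0 0 0 0.3 -1" --pt "0 0 0 0 0 0.4 -1" --pt "0 0 0 0 0 0.4 -1"

```text
time_s: 7.3
position: [0.4731, 0.1563, 0.018]
tool_rot: [[0.997, 0.08, -0.0], [0.08, -0.997, -0.0], [-0.0, 0.0, -1.0]]
ft_force: [-1.4, -0.1, 2.4]
grip_width: -0.0
gripper_force: 1.3
```

```bash
python3 - <<'E'
from h import *
for i in range(4):
    env.get_image('wrist');o=env.observe();print(o['time_s'],np.round(o['position'],4),np.round(o['ft_force'],2))
E
```

```text
7.35 [0.4731 0.1563 0.0181] [-1.28  0.27  2.95]
7.4 [0.4731 0.1563 0.0181] [-1.19 -0.07  3.34]
7.45 [0.4731 0.1563 0.0181] [-1.85  0.05  2.23]
7.5 [0.4731 0.1563 0.0181] [-3.08 -0.14  2.03]
```

The tip touches the pad at a TCP reading of z=0.018, so the real finger ends are about 28 mm above the reported TCP. I'll back off and go lower on the outer side.

move_arm --pt "0 0 0 0 0 -1.2 -1" --pt "0 0 -1.4 -0.1 1.1 -1.2 -1" --pt "0 0 -2.8 -0.2 2.2 -1.2 -1" --pt "0 0 -4.3 -0.2 3.2 -1.2 -1" --pt "0 0 -4.3 -0.2 3.2 -0.2 -1"

```text
time_s: 8.0
position: [0.4749, 0.1236, 0.0206]
tool_rot: [[0.988, 0.153, 0.003], [0.153, -0.988, -0.0], [0.003, 0.001, -1.0]]
ft_force: [-0.4, 1.3, -0.7]
grip_width: -0.0001
gripper_force: 0.0
```

move_arm --pt "0 0 0 0 0 0.4 -1" --pt "0 0 0 0 0 0.8 -1" --pt "0 0 0 0 0 1.2 -1" --pt "0 0 0 0 0 1.6 -1" --pt "0 0 0 0 0 1.6 -1"

```text
time_s: 8.5
position: [0.4735, 0.1245, 0.0036]
tool_rot: [[0.988, 0.154, -0.001], [0.154, -0.988, 0.0], [-0.001, -0.0, -1.0]]
ft_force: [-0.4, -0.5, 0.2]
grip_width: -0.0
gripper_force: 0.0
```

```bash
python3 m.py
```

```text
thumb_pad 0.79 [0.4718 0.1574 0.0465] ang 0.144
fixed_grip 0.72 [0.4791 0.2161 0.038 ] ang -0.297
8.65 [0.4739 0.1244 0.0042] [-0.31  0.28 -0.54] [-0.01  0.02  0.01]
8.7 [0.4739 0.1243 0.0043] [-1.05  0.25 -0.26] [-0.05  0.   -0.02]
8.75 [0.4739 0.1243 0.0043] [-0.05 -0.89 -0.61] [-0.   -0.01 -0.  ]
8.8 [0.4739 0.1243 0.0043] [-0.65  0.39 -0.09] [0.03 0.03 0.06]
```

move_arm --pt "0 0 0 0 0 0.2 -1" --pt "0 0 0 0 0 0.4 -1" --pt "0 0 0 0 0 0.6 -1" --pt "0 0 0 0 0 0.7 -1" --pt "0 0 0 0 0 0.7 -1"

```text
time_s: 9.3
position: [0.4737, 0.1243, -0.0031]
tool_rot: [[0.988, 0.154, -0.0], [0.154, -0.988, 0.0], [-0.0, -0.0, -1.0]]
ft_force: [0.6, -0.1, -0.2]
grip_width: -0.0
gripper_force: 0.0
```

move_arm --pt "0 0 0 0 -0.2 0 -1" --pt "0 0 0 0 -0.4 0 -1" --pt "0 0 0 0 -0.6 0 -1" --pt "0 0 0 0 -0.8 0 -1" --pt "0 0 0 0 -1.0 0 -1"

```text
time_s: 9.8
position: [0.4723, 0.1342, -0.0029]
tool_rot: [[0.988, 0.155, 0.0], [0.155, -0.988, -0.0], [0.0, 0.0, -1.0]]
ft_force: [-0.3, -3.0, 0.1]
grip_width: -0.0
gripper_force: 1.6
```

move_arm --pt "0 0 0 0 -0.2 0 -1" --pt "0 0 0 0 -0.4 0 -1" --pt "0 0 0 0 -0.6 0 -1" --pt "0 0 0 0 -0.8 0 -1" --pt "0 0 0 0 -0.8 0 -1"

```text
time_s: 10.3
position: [0.471, 0.1417, -0.003]
tool_rot: [[0.988, 0.155, -0.0], [0.155, -0.988, -0.001], [-0.0, 0.001, -1.0]]
ft_force: [-0.0, -7.3, -0.5]
grip_width: 0.0
gripper_force: 3.5
```

```bash
python3 m.py
```

```text
thumb_pad 0.64 [0.4712 0.1666 0.0465] ang 0.076
fixed_grip 0.76 [0.4796 0.2152 0.038 ] ang -0.291
10.45 [ 0.471   0.1416 -0.003 ] [-0.36 -6.96 -1.1 ] [-1.05  0.04 -0.03]
10.5 [ 0.471   0.1416 -0.003 ] [ 0.57 -7.35 -0.36] [-1.04 -0.01 -0.09]
10.55 [ 0.471   0.1416 -0.003 ] [-0.15 -6.6  -0.42] [-1.07 -0.02 -0.03]
10.6 [ 0.471   0.1416 -0.003 ] [ 1.08 -6.4  -1.03] [-0.97  0.02 -0.01]
```

Contact: the lever is at about 0.065 rad with 7 N. I'll keep squeezing along the arc, one tooth per call.

move_arm --pt "0 0 0.5 -0.01 -0.12 0 -1" --pt "0 0 1.0 -0.02 -0.24 0 -1" --pt "0 0 1.5 -0.03 -0.36 0 -1" --pt "0 0 2.06 -0.04 -0.49 0 -1" --pt "0 0 2.06 -0.04 -0.49 0 -1"

```text
time_s: 11.1
position: [0.4699, 0.1461, -0.0029]
tool_rot: [[0.993, 0.119, -0.0], [0.119, -0.993, -0.001], [-0.0, 0.001, -1.0]]
ft_force: [-1.1, -8.8, -0.9]
grip_width: -0.0001
gripper_force: 4.5
```

move_arm --pt "0 0 0.5 -0.01 -0.12 0 -1" --pt "0 0 1.0 -0.02 -0.24 0 -1" --pt "0 0 1.5 -0.03 -0.36 0 -1" --pt "0 0 2.06 -0.04 -0.49 0 -1" --pt "0 0 2.06 -0.04 -0.49 0 -1"

```text
time_s: 11.6
position: [0.4689, 0.1509, -0.003]
tool_rot: [[0.997, 0.083, -0.0], [0.083, -0.997, -0.002], [-0.001, 0.001, -1.0]]
ft_force: [0.4, -8.5, -0.6]
grip_width: 0.0002
gripper_force: 4.6
```

```bash
python3 m.py
```

```text
thumb_pad 0.63 [0.471  0.1735 0.0465] ang 0.026
fixed_grip 0.76 [0.4787 0.2156 0.038 ] ang -0.292
11.75 [ 0.4689  0.1509 -0.003 ] [-0.48 -9.6  -1.2 ] [-1.38 -0.07 -0.01]
11.8 [ 0.4689  0.1509 -0.003 ] [-0.05 -9.12 -0.52] [-1.37 -0.04 -0.06]
11.85 [ 0.4689  0.1509 -0.003 ] [ 0.82 -8.87  0.39] [-1.41  0.02 -0.06]
11.9 [ 0.4689  0.1509 -0.003 ] [ 0.53 -8.74 -1.22] [-1.4  -0.06 -0.03]
```

move_arm --pt "0 0 0.25 0 -0.06 0 -1" --pt "0 0 0.5 -0.01 -0.12 0 -1" --pt "0 0 0.75 -0.015 -0.18 0 -1" --pt "0 0 1.03 -0.02 -0.245 0 -1" --pt "0 0 1.03 -0.02 -0.245 0 -1"

```text
time_s: 12.4
position: [0.4685, 0.1535, -0.0029]
tool_rot: [[0.998, 0.065, -0.0], [0.065, -0.998, -0.001], [-0.0, 0.001, -1.0]]
ft_force: [0.2, -7.7, 0.4]
grip_width: -0.0001
gripper_force: 4.0
```

```bash
python3 - <<'E'
from h import *
q=[]
for i in range(4):
    if i: env.get_image('wrist')
    o=env.observe();q.append([*o['position'],*o['ft_force'],*o['wrist_torque']])
print(o['time_s'],np.round(np.mean(q,0),4), 'F',np.mean(q,0)[6]/.153)
E
```

```text
12.55 [ 4.6850e-01  1.5350e-01 -2.9000e-03 -5.0700e-02 -7.9282e+00  1.7830e-01
 -1.1752e+00  5.7000e-03 -3.5300e-02] F -7.680765280096634
```

move_arm --pt "0 0 0.25 0 -0.06 0 -1" --pt "0 0 0.5 -0.01 -0.12 0 -1" --pt "0 0 0.75 -0.015 -0.18 0 -1" --pt "0 0 1.03 -0.02 -0.245 0 -1" --pt "0 0 1.03 -0.02 -0.245 0 -1"

```text
time_s: 13.05
position: [0.4681, 0.1557, -0.003]
tool_rot: [[0.999, 0.047, -0.001], [0.047, -0.999, -0.002], [-0.001, 0.001, -1.0]]
ft_force: [-0.0, -8.8, -1.0]
grip_width: 0.0001
gripper_force: 4.7
```

```bash
cat > f.py <<'E'
from h import *
q=[]
for i in range(4):
    if i: env.get_image('wrist')
    o=env.observe();q.append([*o['position'],*o['ft_force'],*o['wrist_torque']])
print(o['time_s'],np.round(np.mean(q,0),4), 'F',np.mean(q,0)[6]/.153)
E
python3 f.py
```

```text
13.2 [ 4.6810e-01  1.5570e-01 -3.0000e-03  2.1040e-01 -9.0250e+00 -5.0400e-01
 -1.4091e+00 -3.7100e-02 -4.7400e-02] F -9.209783683969484
```

move_arm --pt "0 0 0.25 0 -0.06 0 -1" --pt "0 0 0.5 -0.01 -0.12 0 -1" --pt "0 0 0.75 -0.015 -0.18 0 -1" --pt "0 0 1.03 -0.02 -0.245 0 -1" --pt "0 0 1.03 -0.02 -0.245 0 -1"

```text
time_s: 13.7
position: [0.4677, 0.1582, -0.003]
tool_rot: [[1.0, 0.029, -0.001], [0.029, -1.0, -0.001], [-0.001, 0.001, -1.0]]
ft_force: [-0.1, -8.3, 0.6]
grip_width: -0.0001
gripper_force: 4.2
```

```bash
python3 f.py
```

```text
13.85 [ 4.6780e-01  1.5820e-01 -2.9000e-03  1.8600e-02 -8.3025e+00  1.4460e-01
 -1.2514e+00  3.7100e-02 -4.0300e-02] F -8.179409671270562
```

move_arm --pt "0 0 0.25 0 -0.06 0 -1" --pt "0 0 0.5 -0.01 -0.12 0 -1" --pt "0 0 0.75 -0.015 -0.18 0 -1" --pt "0 0 1.03 -0.02 -0.245 0 -1" --pt "0 0 1.03 -0.02 -0.245 0 -1"

```text
time_s: 14.35
position: [0.4673, 0.1601, -0.0031]
tool_rot: [[1.0, 0.011, -0.001], [0.011, -1.0, -0.002], [-0.001, 0.002, -1.0]]
ft_force: [0.4, -13.4, -1.7]
grip_width: 0.0001
gripper_force: 6.5
```

```bash
python3 f.py
```

```text
14.5 [ 4.67400e-01  1.60100e-01 -3.10000e-03 -6.82000e-02 -1.30633e+01
 -8.06700e-01 -1.93700e+00  3.78000e-02 -5.19000e-02] F -12.65992976862144
```

Force rose to 13 N, so the pin is home between the 0.178 and 0.214 teeth. Creeping to the next click.

move_arm --pt "0 0 0.15 0 -0.03 0 -1" --pt "0 0 0.3 0 -0.07 0 -1" --pt "0 0 0.3 0 -0.07 0 -1"

```text
time_s: 14.8
position: [0.4673, 0.1609, -0.0031]
tool_rot: [[1.0, 0.006, -0.001], [0.006, -1.0, -0.002], [-0.001, 0.002, -1.0]]
ft_force: [0.6, -12.7, 0.3]
grip_width: -0.0001
gripper_force: 6.3
```

```bash
python3 f.py
```

```text
14.95 [ 4.67300e-01  1.60800e-01 -3.10000e-03 -2.74100e-01 -1.27179e+01
 -1.94800e-01 -1.93750e+00  5.76000e-02 -5.38000e-02] F -12.663420964698382
```

move_arm --pt "0 0 0.15 0 -0.03 0 -1" --pt "0 0 0.3 0 -0.07 0 -1" --pt "0 0 0.3 0 -0.07 0 -1"

```text
time_s: 15.25
position: [0.4672, 0.1614, -0.0031]
tool_rot: [[1.0, 0.001, -0.001], [0.001, -1.0, -0.002], [-0.001, 0.002, -1.0]]
ft_force: [-0.7, -13.7, -1.5]
grip_width: -0.0004
gripper_force: 6.9
```

```bash
python3 f.py
```

```text
15.4 [ 4.67200e-01  1.61400e-01 -3.10000e-03 -3.01100e-01 -1.34665e+01
 -1.03930e+00 -2.10680e+00  5.78000e-02 -5.79000e-02] F -13.769630913999658
```

move_arm --pt "0 0 0.1 0 -0.03 0 -1" --pt "0 0 0.2 0 -0.06 0 -1" --pt "0 0 0.2 0 -0.06 0 -1"

```text
time_s: 15.7
position: [0.4671, 0.1619, -0.0031]
tool_rot: [[1.0, -0.003, -0.002], [-0.003, -1.0, -0.003], [-0.002, 0.003, -1.0]]
ft_force: [-1.2, -14.3, -0.7]
grip_width: 0.0002
gripper_force: 7.1
```

```bash
python3 f.py
```

```text
15.85 [ 4.67100e-01  1.61900e-01 -3.10000e-03 -6.12000e-01 -1.44971e+01
 -4.83200e-01 -2.10280e+00  9.81000e-02 -4.89000e-02] F -13.743481564620286
```

move_arm --pt "0 0 0.1 0 -0.025 0 -1" --pt "0 0 0.2 0 -0.05 0 -1" --pt "0 0 0.2 0 -0.05 0 -1"

```text
time_s: 16.15
position: [0.4671, 0.1622, -0.0032]
tool_rot: [[1.0, -0.006, -0.002], [-0.006, -1.0, -0.003], [-0.002, 0.003, -1.0]]
ft_force: [-1.9, -14.8, -1.4]
grip_width: -0.0001
gripper_force: 7.7
```

```bash
python3 f.py
```

```text
16.3 [ 4.67100e-01  1.62200e-01 -3.20000e-03 -9.46700e-01 -1.53134e+01
 -6.97100e-01 -2.27880e+00  1.05000e-01 -1.45000e-02] F -14.89429469871159
```

move_arm --pt "0 0 0.1 0 -0.025 0 -1" --pt "0 0 0.2 0 -0.05 0 -1" --pt "0 0 0.2 0 -0.05 0 -1"

```text
time_s: 16.6
position: [0.467, 0.1626, -0.0032]
tool_rot: [[1.0, -0.01, -0.002], [-0.01, -1.0, -0.003], [-0.002, 0.003, -1.0]]
ft_force: [-0.8, -15.8, -0.7]
grip_width: -0.0
gripper_force: 8.3
```

```bash
python3 f.py
```

```text
16.75 [ 4.6700e-01  1.6260e-01 -3.2000e-03 -7.5310e-01 -1.6587e+01 -6.2480e-01
 -2.4960e+00  1.0810e-01 -5.1100e-02] F -16.313532444657795
```

Now 16 N. I'll back off slightly to see which tooth holds.

move_arm --pt "0 0 -0.2 0 0.05 0 -1" --pt "0 0 -0.4 0 0.1 0 -1" --pt "0 0 -0.4 0 0.1 0 -1"

```text
time_s: 17.05
position: [0.4671, 0.1619, -0.0031]
tool_rot: [[1.0, -0.003, -0.002], [-0.003, -1.0, -0.003], [-0.002, 0.003, -1.0]]
ft_force: [-0.1, -14.7, -0.2]
grip_width: 0.0001
gripper_force: 6.9
```

```bash
python3 f.py
```

```text
17.2 [ 4.67100e-01  1.61900e-01 -3.10000e-03 -5.58500e-01 -1.45113e+01
 -8.26800e-01 -2.10490e+00  5.77000e-02 -4.55000e-02] F -13.757301329159256
```

move_arm --pt "0 0 -0.3 0 0.07 0 -1" --pt "0 0 -0.5 0 0.12 0 -1" --pt "0 0 -0.5 0 0.12 0 -1"

```text
time_s: 17.5
position: [0.4673, 0.161, -0.0031]
tool_rot: [[1.0, 0.006, -0.001], [0.006, -1.0, -0.002], [-0.001, 0.002, -1.0]]
ft_force: [0.4, -11.7, -1.3]
grip_width: 0.0001
gripper_force: 5.8
```

```bash
python3 f.py
```

```text
17.65 [ 4.67300e-01  1.61000e-01 -3.10000e-03 -3.37400e-01 -1.18132e+01
 -9.11600e-01 -1.76810e+00  3.63000e-02 -5.11000e-02] F -11.55630304677967
```

move_arm --pt "0 0 -0.3 0 0.07 0 -1" --pt "0 0 -0.5 0 0.12 0 -1" --pt "0 0 -0.5 0 0.12 0 -1"

```text
time_s: 17.95
position: [0.4675, 0.16, -0.003]
tool_rot: [[1.0, 0.015, -0.001], [0.015, -1.0, -0.002], [-0.001, 0.002, -1.0]]
ft_force: [-0.7, -9.8, -1.9]
grip_width: 0.0
gripper_force: 5.1
```

```bash
python3 f.py;python3 m.py
```

```text
18.1 [ 4.6750e-01  1.6000e-01 -3.0000e-03  3.6400e-02 -9.9804e+00 -1.1002e+00
 -1.5557e+00  2.1000e-03 -2.6600e-02] F -10.167793111586567
thumb_pad 0.8 [0.4709 0.1835 0.0465] ang -0.047
fixed_grip 0.72 [0.4807 0.2159 0.038 ] ang -0.299
18.25 [ 0.4674  0.16   -0.003 ] [ 0.81 -9.23 -0.62] [-1.57 -0.07 -0.11]
18.3 [ 0.4675  0.16   -0.003 ] [ 0.02 -9.72 -1.73] [-1.54 -0.01 -0.05]
18.35 [ 0.4674  0.16   -0.003 ] [ 0.05 -9.3  -0.29] [-1.61 -0.08 -0.08]
18.4 [ 0.4674  0.16   -0.003 ] [ 0.11 -9.99 -1.52] [-1.6  -0.03 -0.02]
```

The lever followed back, so the 0.214 tooth isn't passed yet. It should be at about y=0.163. I'll advance again and creep over it.

move_arm --pt "0 0 0.3 0 -0.07 0 -1" --pt "0 0 0.6 0 -0.14 0 -1" --pt "0 0 0.9 0 -0.21 0 -1" --pt "0 0 1.2 0 -0.27 0 -1" --pt "0 0 1.3 0 -0.31 0 -1"

```text
time_s: 18.9
position: [0.467, 0.1624, -0.0032]
tool_rot: [[1.0, -0.008, -0.002], [-0.008, -1.0, -0.003], [-0.002, 0.003, -1.0]]
ft_force: [-0.2, -15.9, -0.4]
grip_width: -0.0001
gripper_force: 8.1
```

move_arm --pt "0 0 0.1 0 -0.02 0 -1" --pt "0 0 0.1 0 -0.04 0 -1" --pt "0 0 0.1 0 -0.04 0 -1"

```text
time_s: 19.2
position: [0.467, 0.1628, -0.0032]
tool_rot: [[1.0, -0.01, -0.002], [-0.01, -1.0, -0.003], [-0.002, 0.003, -1.0]]
ft_force: [-0.9, -15.1, -1.0]
grip_width: -0.0001
gripper_force: 7.7
```

```bash
python3 f.py
```

```text
19.35 [ 4.67000e-01  1.62800e-01 -3.20000e-03 -7.52900e-01 -1.53209e+01
 -8.70800e-01 -2.31950e+00  1.23200e-01 -7.13000e-02] F -15.160089857617663
```

move_arm --pt "0 0 0 0 -0.03 0 -1" --pt "0 0 0 0 -0.03 0 -1"

```text
time_s: 19.55
position: [0.4671, 0.1634, -0.0031]
tool_rot: [[1.0, -0.01, -0.001], [-0.01, -1.0, -0.002], [-0.001, 0.002, -1.0]]
ft_force: [-1.0, -13.2, 0.2]
grip_width: 0.0002
gripper_force: 6.8
```

```bash
python3 f.py
```

```text
19.7 [ 4.67100e-01  1.63400e-01 -3.00000e-03 -1.46910e+00 -1.36565e+01
  1.13060e+00 -2.08450e+00  1.51200e-01 -2.71000e-02] F -13.623930033392593
```

The force dropped to 13.6 N, so it has clicked over. Letting go.

move_arm --pt "0 0 0 0 0.05 0 -1" --pt "0 0 0 0 0.1 0 -1" --pt "0 0 0 0 0.15 0 -1" --pt "0 0 0 0 0.2 0 -1" --pt "0 0 0 0 0.25 0 -1"

```text
time_s: 20.2
position: [0.4672, 0.1617, -0.003]
tool_rot: [[1.0, -0.01, -0.001], [-0.01, -1.0, -0.001], [-0.001, 0.001, -1.0]]
ft_force: [-1.0, -7.3, 0.7]
grip_width: 0.0
gripper_force: 3.3
```

```bash
python3 f.py
```

```text
20.35 [ 4.6720e-01  1.6170e-01 -3.0000e-03 -1.0605e+00 -7.0889e+00  4.4480e-01
 -1.0325e+00  8.7300e-02 -1.1700e-02] F -6.748589014599328
```

move_arm --pt "0 0 0 0 0.05 0 -1" --pt "0 0 0 0 0.1 0 -1" --pt "0 0 0 0 0.15 0 -1" --pt "0 0 0 0 0.2 0 -1" --pt "0 0 0 0 0.25 0 -1"

```text
time_s: 20.85
position: [0.4674, 0.1601, -0.0029]
tool_rot: [[1.0, -0.01, 0.0], [-0.01, -1.0, 0.0], [0.0, -0.0, -1.0]]
ft_force: [-0.2, -1.4, 0.7]
grip_width: -0.0001
gripper_force: 0.1
```

```bash
python3 f.py; python3 m.py|head -2
```

```text
21.0 [ 0.4675  0.1601 -0.0028  0.0843 -0.245  -0.2871 -0.0349  0.0318  0.0036] F -0.2282517682600042
thumb_pad 0.78 [0.4712 0.1835 0.0465] ang -0.048
fixed_grip 0.87 [0.4793 0.2163 0.038 ] ang -0.298
```

Contact is lost with the lever still held. I'll pull clear and up, then wait two seconds or more.

move_arm --pt "0 0 0 0 0.5 0 -1" --pt "0 0 0 0 1.5 0 -1" --pt "0 0 0 0 2.5 0 -1" --pt "0 0 0 0 2.5 -3 -1" --pt "0 0 0 0 2.5 -6 -1"

```text
time_s: 21.8
position: [0.4667, 0.1337, 0.0574]
tool_rot: [[1.0, -0.011, -0.002], [-0.011, -1.0, -0.0], [-0.002, 0.0, -1.0]]
ft_force: [0.2, 0.1, 0.5]
grip_width: -0.0003
gripper_force: 0.0
```

move_arm --pt "0 0 0 0 0 -2 -1" --pt "0 0 0 0 0 -2 -1" --pt "0 0 0 0 0 -2 -1" --pt "0 0 0 0 0 -2 -1" --pt "0 0 0 0 0 -2 -1"

```text
time_s: 22.3
position: [0.4667, 0.1346, 0.0761]
tool_rot: [[1.0, -0.01, -0.002], [-0.01, -1.0, -0.0], [-0.002, 0.0, -1.0]]
ft_force: [0.5, 0.2, 0.3]
grip_width: 0.0003
gripper_force: 0.0
```

```bash
python3 f.py; python3 - <<'E'
from h import *
p=env.get_image('wrist');s=env.get_image('scene')
for n,q in(('w',p),('s',s)):
    for k,z in dict(thumb_pad=.0465,jaw_pad=.038).items():
        for d in env.tip_of(k,q)[:1]:
            X=atz(q,d['pixel'],z);v=X-np.array([.607,.177,0]);print(n,k,d['conf'],d['pixel'],np.round(X,4),np.arctan2(-v[1],-v[0]))
u=proj(s,np.array([.58,.17,.04])).astype(int)
a=cv2.resize(s['color'][u[1]-50:u[1]+50,u[0]-66:u[0]+67],(400,300),interpolation=cv2.INTER_CUBIC)
b=cv2.resize(p['color'],(400,300))
cv2.imwrite('pics/lock.png',np.hstack([a,b])[:,:,::-1])
E
```

```text
22.45 [ 0.4668  0.1347  0.0763 -0.0321  0.2018  0.1995  0.0257  0.0106 -0.0106] F 0.16773295739023075
w thumb_pad 0.94 [223.4, 256.5] [0.4703 0.184  0.0465] -0.05111153780387971
```

View pics/lock.png

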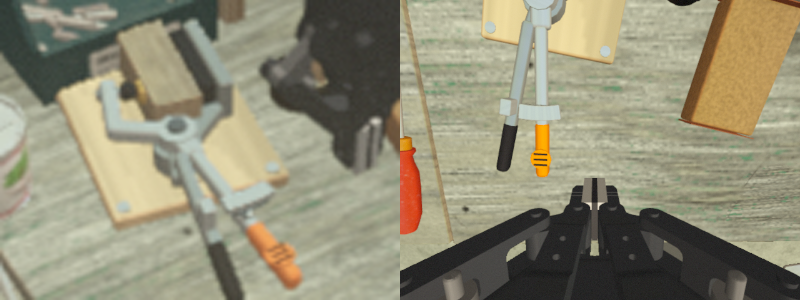

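Both views show the clamp locked: the jaw pad is on the pin head against the block, and the handle is at (541,150) in the right half. I'll hold for the rest of the wait while moving above the thumb pad, in the wrist picture near (223,256).

move_arm --pt "0 0 0 0.2 -1.5 0 -1" --pt "0 0 0 0.4 -3.5 0 -1" --pt "0 0 0 0.5 -4.9 0 -1" --pt "0 0 0 0.5 -4.9 2.5 -1" --pt "0 0 0 0.5 -4.9 4.7 -1"

```text
time_s: 23.25
position: [0.4728, 0.1844, 0.0297]
tool_rot: [[1.0, -0.009, 0.001], [-0.009, -1.0, 0.0], [0.001, -0.0, -1.0]]
ft_force: [-0.2, 0.1, 0.1]
grip_width: -0.0001
gripper_force: 0.0
```

move_arm --pt "0 0 0 0 0 0 -1" --pt "0 0 0 0 0 0 -1" --pt "0 0 0 0 0 0 -1" --pt "0 0 0 0 0 0 -1" --pt "0 0 0 0 0 0 -1"

```text
time_s: 23.75
position: [0.473, 0.1838, 0.0308]
tool_rot: [[1.0, -0.01, 0.001], [-0.01, -1.0, 0.0], [0.001, -0.0, -1.0]]
ft_force: [-0.3, -1.0, 1.1]
grip_width: -0.0001
gripper_force: 0.0
```

```bash
python3 f.py; python3 - <<'E'
from h import *
p=env.get_image('wrist')
for d in env.tip_of('thumb_pad',p)[:1]: print(d['conf'],d['pixel'],atz(p,d['pixel'],.0465))
c=p['color'][180:360,200:440];cv2.imwrite('pics/w5.png',cv2.resize(c,(640,480),interpolation=cv2.INTER_CUBIC)[:,:,::-1])
E
```

```text
23.9 [ 0.4729  0.1838  0.0306 -0.1273 -0.0655  0.2993  0.0309  0.0049 -0.0093] F 0.20200141588955994
0.59 [313.6, 297.1] [0.4712676  0.18277532 0.0465    ]
```

View pics/w5.png

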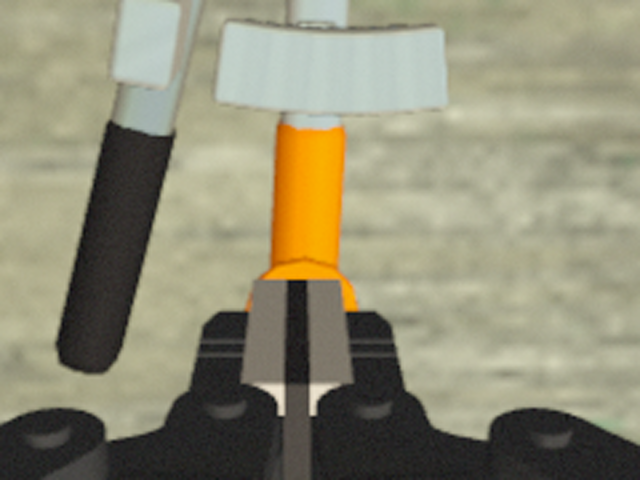

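The fingertip at (300,285 in the crop) is centred over the pad at (305,285). I'll press down and follow the handle outwards.

move_arm --pt "0 0 0 0 0 0.8 -1" --pt "0 0 0 0 -0.1 1.2 -1" --pt "0 0 0 0 -0.1 1.5 -1" --pt "0 0 0 0 0 1.8 -1" --pt "0 0 0 0 0.1 2.1 -1"

```text
time_s: 24.5
position: [0.4728, 0.1826, 0.0095]
tool_rot: [[1.0, -0.01, 0.0], [-0.01, -1.0, -0.0], [0.0, 0.0, -1.0]]
ft_force: [-4.3, -3.0, 19.9]
grip_width: -0.0001
gripper_force: 10.1
```

move_arm --pt "0 0 0 0 0.3 0.05 -1" --pt "0 0 0 0 0.6 0.05 -1" --pt "0 0 0 0 0.9 0.05 -1" --pt "0 0 0 0.05 1.2 0.05 -1" --pt "0 0 0 0.1 1.5 0.05 -1"

```text
time_s: 25.0
position: [0.4737, 0.1678, 0.0098]
tool_rot: [[1.0, -0.01, 0.001], [-0.01, -1.0, 0.0], [0.001, -0.0, -1.0]]
ft_force: [-5.4, -1.3, 18.0]
grip_width: -0.0002
gripper_force: 9.2
```

```bash
python3 f.py; python3 m.py | head -1
```

```text
25.15 [ 4.7370e-01  1.6770e-01  9.8000e-03 -4.7479e+00 -6.9520e-01  1.7920e+01
 -1.6760e-01  7.5270e-01  2.9300e-02] F -1.0953333669527376
thumb_pad 0.98 [0.4768 0.1582 0.0465] ang 0.143
```

move_arm --pt "0 0 0 0.0 0.3 -0.15 -1" --pt "0 0 0 0.0 0.6 -0.3 -1" --pt "0 0 0 0.0 0.9 -0.3 -1" --pt "0 0 0 0.0 1.1 -0.3 -1" --pt "0 0 0 0.0 1.1 -0.3 -1"

```text
time_s: 25.95
position: [0.4738, 0.1573, 0.012]
tool_rot: [[1.0, -0.01, 0.001], [-0.01, -1.0, 0.001], [0.001, -0.001, -1.0]]
ft_force: [0.0, 2.0, 6.8]
grip_width: -0.0003
gripper_force: 3.5
```

```bash
python3 f.py; python3 m.py | head -2;python3 - <<'E'
from h import *
p=env.get_image('wrist')
c=p['color'];cv2.imwrite('pics/w6.png',cv2.resize(c,(640,480))[:,:,::-1])
E
```

```text
26.1 [ 0.4738  0.1573  0.012  -0.4893  2.6194  7.3397  0.5129  0.0476  0.0177] F 3.3519869801740847
fixed_grip 0.68 [0.4789 0.215  0.038 ] ang -0.288
26.25 [0.4738 0.1573 0.012 ] [-0.93  2.44  7.74] [ 0.48  0.03 -0.01]
```

View pics/w6.png

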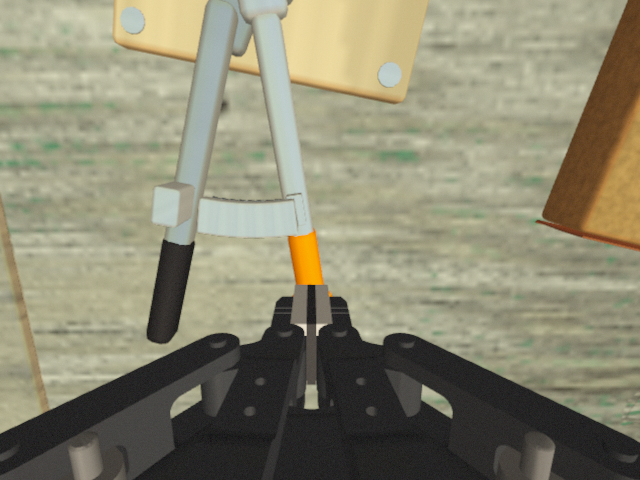

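The wrist view shows the handle back at its open position: (303,240), against the grip at (180,240). The bar end lies over the handle as it did at the start. Lifting off.

move_arm --pt "0 0 0 0 0 -0.5 -1" --pt "0 0 0 0 0 -1.0 -1" --pt "0 0 0 0 0 -3 -1" --pt "0 0 0 0 0 -6 -1" --pt "0 0 0 0 0 -10 -1"

```text
time_s: 26.95
position: [0.4722, 0.1565, 0.1116]
tool_rot: [[1.0, -0.01, -0.004], [-0.01, -1.0, -0.001], [-0.004, 0.001, -1.0]]
ft_force: [0.6, -0.1, -0.6]
grip_width: 0.0
gripper_force: 0.0
```

move_arm --pt "0 0 0 -1 2 -3 -1" --pt "0 0 0 -2 4 -5 -1" --pt "0 0 0 -2 4 -5 -1" --pt "0 0 0 -2 4 -5 -1" --pt "0 0 0 -2 4 -5 -1"

```text
time_s: 27.45
position: [0.4527, 0.1172, 0.1607]
tool_rot: [[1.0, -0.01, -0.002], [-0.01, -1.0, 0.0], [-0.002, -0.0, -1.0]]
ft_force: [-0.1, 0.1, -0.5]
grip_width: 0.0004
gripper_force: 0.0
```

```bash
python3 m.py; python3 - <<'E'
from h import *
p=env.get_image('wrist');s=env.get_image('scene')
for d in env.tip_of('press_clamp',p)[:1]: print(d['conf'],d['pixel'],atz(p,d['pixel'],0))
for k in ('wax_tin','blue_tape','sanding_block','screwdriver_red'):
    for d in env.tip_of(k,s)[:1]: print(k,d['conf'],np.round(d['pixel'],1))
u=proj(s,np.array([.58,.17,.04])).astype(int)
a=cv2.resize(s['color'][u[1]-50:u[1]+50,u[0]-66:u[0]+67],(400,300),interpolation=cv2.INTER_CUBIC)
cv2.imwrite('pics/end.png',np.hstack([a,cv2.resize(p['color'],(400,300))])[:,:,::-1])
E
```

```text
27.6 [0.4528 0.1173 0.1608] [ 0.49  0.48 -0.26] [ 0.03 -0.    0.01]
27.65 [0.4529 0.1173 0.1609] [0.6  0.06 0.47] [-0.03 -0.06  0.02]
27.7 [0.4529 0.1172 0.1611] [-0.86  0.45  0.75] [-0.02 -0.05 -0.05]
27.75 [0.453  0.1172 0.1612] [-0.27  0.67 -0.56] [-0.01 -0.01  0.05]
0.76 [233.6, 25.9] [0.60757271 0.17752049 0.        ]
wax_tin 0.75 [247.7 265.2]
blue_tape 0.75 [360.  235.1]
sanding_block 0.61 [397.8 244.4]
screwdriver_red 0.88 [272.  332.7]
```

```bash
python3 - <<'E'
from h import *
for n in ('wrist','scene','top'):
    p=env.get_image(n)
    for k,z in dict(thumb_pad=.0465,fixed_grip=.038,jaw_pad=.038).items():
        for d in env.tip_of(k,p)[:1]: print(n,k,round(d['conf'],2),np.round(d['pixel'],1),np.round(atz(p,d['pixel'],z),4))
    if n=='wrist':  # orange pixels
        h=cv2.cvtColor(p['color'],cv2.COLOR_RGB2HSV);m=cv2.inRange(h,(8,180,150),(22,255,255));m[:, :150]=0
        N,l,st,c=cv2.connectedComponentsWithStats(m);i=1+np.argmax(st[1:,4]);print(st[i],c[i],atz(p,c[i],.042))
E
```

```text
wrist thumb_pad 0.59 [258.7 203.8] [0.4724 0.1573 0.0465]
wrist fixed_grip 0.57 [185.2 198.7] [0.4756 0.2165 0.038 ]
[246 163  25  63 979] [258.05924413 194.2328907 ] [0.47913769 0.15810337 0.042     ]
scene thumb_pad 0.57 [360.5 287.6] [0.4666 0.1605 0.0465]
scene fixed_grip 0.96 [331.7 297.2] [0.4814 0.2129 0.038 ]
scene jaw_pad 0.61 [295.3 235.7] [0.6671 0.1844 0.038 ]
top thumb_pad 0.42 [301.5 203.5] [0.6566 0.1768 0.0465]
top fixed_grip 0.83 [283.7 290.3] [0.4823 0.2115 0.038 ]
top jaw_pad 0.71 [222.6 286.1] [0.4905 0.3322 0.038 ]
```

The thumb pad is back at its starting position of (0.472, 0.157), so the clamp is fully open.

```bash
python3 -c "
from rig import env
print(env.close_job())"
```

```text
the job is handed in; nothing more can be done
None
```

I squeezed the clamp until the ratchet locked with the pin pressed home, left it untouched for over 2 s, then released it fully open and handed in; the force briefly peaked at about 16.5 N while squeezing, just before the tooth clicked at 13.6 N, and at about 20 N on the thumb pad during release, and I did not view a picture of the pin after opening.

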